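# Stand the fallen camera targets back on their feet

## Robot

A 7-joint arm with a two-finger parallel gripper is mounted at the origin on a cart in front of the work surface, level with it; the furniture and walls round the work are solid. World frame = base frame: x ahead of the robot, y to its left, z up, the work surface at z = 0. Lengths are in mm, angles in rad, forces in N, time in s.
With the tool pointing down it reaches from about 425 to 975 mm from the base axis. Payload 16.7 kg.
Tool frame: the origin (TCP) lies at the centre of the arm's flange, where the gripper is bolted on; the fingertips stand 173 mm ahead of it and the grasp point (between the pads) lies 155 mm ahead of it; z points along the fingers, y is the line along which they close (so a half turn about z gives the same grasp; the last joint's range is limited). The gripper opens to 85 mm and grips with 20 to 120 N. Pads are 22 mm wide; open, the fingers measure 114 mm over their backs; the gripper's body (76 mm by 85 mm) begins 54 mm behind the grasp point. The pads swing forward as they close: fully open they stand 13 mm farther back than shut.
Start: joints at [-1.274, 0.426, 0.074, 1.606, -0.034, 1.111, -0.067], TCP at [291.663, 608.704, 404.702] pointing down, gripper open.
Joint ranges: [-2.85, 2.85], [-0.5, 2.14], [-1.23, 1.37], [0.21, 2.46], [-1.02, 4.16], [0.16, 2.05], [-2.73, 2.73]. Speed limits (rad/s): [1.89, 1.89, 2.39, 2.39, 3.01, 3.01, 3.01].

## Interface

Orientations are given as a 3x3 rotation matrix whose columns are the frame's x, y, z axes.
In Python, from bench import r, optics, ticket gives the robot as it stands.
- The arm moves only by the tool move_arm, never from a script. Its argument "plan" is text: rows parted by semicolons, each of 6 numbers parted by spaces: the shift along the tool's x, y, z in mm, then the turn, a rotation vector about the tool's x, y, z in units of 5 degrees (1.0 is 5 degrees). In form: dx dy dz wx wy wz; .... A call has 1 to 8 rows; each row shifts and turns the commanded pose from where the row before left it, along the tool's axes as they then stand; what a row does not reach is not made up. A row lasts 1/10 s, in which the tool goes at most 50 mm and 8.59 degrees, less where a joint would pass 70% of its speed; a pose out of reach is approached as far as the arm can. A call is refused whole if a number of a shift passes 50 or a number of a turn 1, either way. A call with a gripper value outside its range is refused whole. "hand" is the gripper's target within -1 to 1 (fully open at 1, half-way at 0, shut at -1), set as the call begins (left out, the last holds). The fingers move at their own pace and stop on an object; the grip force is fixed at half the most. Time passes only in rows, so rows that do not move let the fingers close. It gives the time, the measured TCP pose, the force, the opening and the grip force at its end, in the units of the state.
- r.observe(): the state, without advancing time (a new reading comes with each control period).
- optics.camera(name): name is "side" or "top"; returns the picture (384x512x3 uint8, red, green, blue); there is no depth.
- optics.camera_model(name): a dict with "intrinsics" (3x3 intrinsics, pixels), "k1" (the pictures are not rectified: a ray, as slopes to the right and down, at radius r is drawn at 1 + k1 r^2 times it, then the intrinsics apply), "R" (3x3) and "t" (3): a world point X has camera coordinates R X + t. Camera axes: x right, y down, z forward; pixel columns grow to the right and rows downward; lengths in mm; the calibration is good to about 2 mm. A picture is of the moment at which its call begins. camera_model takes no time and is no camera call.
- ticket.job_done(): hands the job in; it is judged then, once.
The state is a dict: "time": time; "joints": joint angles; "joint_vel": joint speeds; "joint_torque": joint torques, N m; "tool_pos": TCP position; "ee_rot": TCP orientation; "force": force on the tool from outside, world axes, zero at the start; "wrist_torque": the same for the moment, N m; "finger_gap": finger opening in mm; "finger_force": force on a finger pad.
Only numpy, scipy, OpenCV 4.12 (cv2) and the standard library are available. Lean on these libraries where they do the work, as an engineer would, in place of code of your own. Each camera call takes 0.05 s, during which the arm holds its last target. There are 200 camera calls.

## Task

Two of the three white dotted camera targets have fallen on their backs, so that their steel feet stick up. Stand both up again on the spot, within about 5 cm of where they lie, by pushing the top of each foot away from its plate with the fingertips until it drops flat on its rubber sole; push only, do not grip or lift anything. Leave the target that still stands and all the other things where they are.

Things in the scene. Friction and masses are not known exactly. Their poses are not given: they have to be found in the camera images.
- target_a: target stand, an L of steel foot (100 mm wide, 80 long, 10 thick with sole) and white dotted plate (96 mm wide, 6 thick) square at its rear edge; 110 mm tall, about 0.56 kg, mostly the foot; this one lies fallen on its back at the start. Origin: middle of the heel, the L's outer corner edge, at surface level; at the start x points level from plate to sole side, the way the foot must fall, y along the heel, z up
- target_a_foot_edge (a point): middle of the free edge of target_a's foot, 80 mm from the heel. Fallen: 80 mm up, the foot being an upright wall at the end of the plate, which lies flat, dots up. Pushed near its top away from the plate, the foot turns about the heel and drops on its sole by itself once it leans about 25 degrees. Standing: 6 mm up
- target_a_plate_top (a point): middle of the free edge of target_a's plate, 110 mm from the heel; 3 mm up when fallen, 110 mm up when standing
- target_a_sole: the black rubber sole of target_a: 2 mm thick, covers the outer (under) side of the foot; origin and axes as body target_a
- target_b: target stand, an L of steel foot (100 mm wide, 80 long, 10 thick with sole) and white dotted plate (96 mm wide, 6 thick) square at its rear edge; 110 mm tall, about 0.56 kg, mostly the foot; this one lies fallen on its back at the start. Origin: middle of the heel, the L's outer corner edge, at surface level; at the start x points level from plate to sole side, the way the foot must fall, y along the heel, z up
- target_b_foot_edge (a point): middle of the free edge of target_b's foot, 80 mm from the heel. Fallen: 80 mm up, the foot being an upright wall at the end of the plate, which lies flat, dots up. Pushed near its top away from the plate, the foot turns about the heel and drops on its sole by itself once it leans about 25 degrees. Standing: 6 mm up
- target_b_plate_top (a point): middle of the free edge of target_b's plate, 110 mm from the heel; 3 mm up when fallen, 110 mm up when standing
- target_b_sole: the black rubber sole of target_b: 2 mm thick, covers the outer (under) side of the foot; origin and axes as body target_b
- target_c: target stand, an L of steel foot (100 mm wide, 80 long, 10 thick with sole) and white dotted plate (96 mm wide, 6 thick) square at its rear edge; 110 mm tall, about 0.56 kg, mostly the foot; this one stands upright already and is to be left alone. Origin: middle of the heel, the L's outer corner edge, at surface level; standing, its z axis points level along the foot
- target_c_foot_edge (a point): middle of the free edge of target_c's foot, 80 mm from the heel. Fallen: 80 mm up, the foot being an upright wall at the end of the plate, which lies flat, dots up. Pushed near its top away from the plate, the foot turns about the heel and drops on its sole by itself once it leans about 25 degrees. Standing: 6 mm up
- target_c_plate_top (a point): middle of the free edge of target_c's plate, 110 mm from the heel; 3 mm up when fallen, 110 mm up when standing
- target_c_sole: the black rubber sole of target_c: 2 mm thick, covers the outer (under) side of the foot; origin and axes as body target_c
- jar: screw jar with a red lid, 43 mm across, 51 mm tall, loose, not part of the job; origin at the centre of its underside
- dropper: amber dropper bottle, 28 mm across, 92 mm tall, loose, not part of the job; origin at the centre of its underside
- glue: green and yellow glue stick standing, 22 mm across, 74 mm tall, loose, not part of the job; origin at the centre of its underside
- tape: roll of yellow tape lying flat, 62 mm across, 19 mm tall, loose, not part of the job; origin at the centre of its underside
- tin: round metal weighing tin, 51 mm across, 26 mm tall, loose, not part of the job; origin at the centre of its underside

How it is judged:
By the outcome, as a careful person would: the job done as asked, in the order asked, and still so for the second after the job is handed in, with the robot touching nothing.
It also fails if it takes over 45 s, if anything falls off the work surface, if the arm or the gripper's body presses on something with over 40 N, if the wrist force passes 120 N, or if a joint passes its speed limit or range.

## Working session

There is one attempt and no reset: what is moved stays moved. The work goes in short steps, Python scripts to look and compute and a tool call to move; the robot and the scene stay as the last step left them, time stands still between calls to the robot, and variables do not carry over. Pictures are saved under pics/ and viewed, at most 10 in all, crops included, and the job is handed in when it is done.

Besides the shell and the picture viewer there is one more tool, called after "Emit:" as name(argument=value, ...) on one line, values as JSON. move_arm: Moves the arm, as the interface text tells. Its arguments: {"type":"object","properties":{"plan":{"type":"string"},"hand":{"type":"number"}},"required":["plan"]}

```bash
mkdir -p pics; cat > h.py <<'E'
import numpy as np, cv2
from bench import r, optics, ticket
def snap(n,f):
    im=optics.camera(n); cv2.imwrite('pics/'+f,im[...,::-1]); return im
def ray(n,u,v):
    m=optics.camera_model(n); K=np.array(m['intrinsics'],float)
    d=np.array([m['k1'],0,0,0,0],float)
    p=cv2.undistortPoints(np.array([[[u,v]]],float),K,d,criteria=(3,50,1e-10))[0,0]
    # k1 model: drawn = ray*(1+k1 r^2)
    R=np.array(m['R']);t=np.array(m['t'])
    return -R.T@t, R.T@np.array([p[0],p[1],1.])
def onz(n,u,v,z):
    c,d=ray(n,u,v); return c+d*(z-c[2])/d[2]
def pix(n,X):
    m=optics.camera_model(n)
    q=np.array(m['R'])@np.array(X,float)+np.array(m['t']); x,y=q[:2]/q[2]
    s=1+m['k1']*(x*x+y*y); K=np.array(m['intrinsics']); return (K@[x*s,y*s,1])[:2]
E
python3 - <<'E'
from h import *
a=snap('top','t0.png');b=snap('side','s0.png')
cv2.imwrite('pics/both.png',cv2.resize(np.vstack([a,b])[...,::-1],None,fx=.78,fy=.78))
o=r.observe();print(o['time'],o['tool_pos'],np.round(o['ee_rot'],3))
for n in('top','side'): print(n,ray(n,256,192))
E
```

```text
0.1 [291.59787751 608.5665905  404.10061649] [[-0.902  0.432 -0.   ]
 [ 0.432  0.902 -0.001]
 [-0.    -0.001 -1.   ]]Traceback (most recent call last):
  File "<stdin>", line 5, in <module>
  File "h.py", line 8, in ray
    p=cv2.undistortPoints(np.array([[[u,v]]],float),K,d,criteria=(3,50,1e-10))[0,0]
      ~~~~~~~~~~~~~~~~~~~^^^^^^^^^^^^^^^^^^^^^^^^^^^^^^^^^^^^^^^^^^^^^^^^^^^^^
cv2.error: OpenCV(4.12.0) :-1: error: (-5:Bad argument) in function 'undistortPoints'
> Overload resolution failed:
>  - undistortPoints() got an unexpected keyword argument 'criteria'
>  - undistortPoints() got an unexpected keyword argument 'criteria'
```

View pics/t0.png

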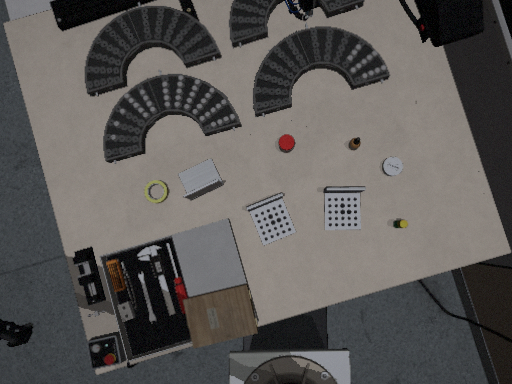

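View pics/s0.png

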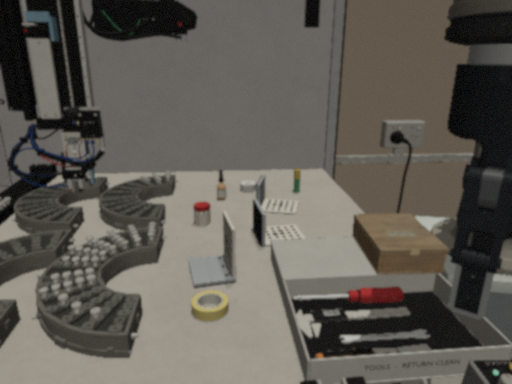

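```bash
python3 - <<'E'
s=open('h.py').read()
s=s.replace("cv2.undistortPoints(np.array([[[u,v]]],float),K,d,criteria=(3,50,1e-10))[0,0]","cv2.undistortPointsIter(np.array([[[u,v]]],float),K,d,np.eye(3),K*0+np.eye(3),(3,50,1e-10))[0,0]")
open('h.py','w').write(s)
E
python3 - <<'E'
from h import *
for n in('top','side'):
    c,d=ray(n,256,192); print(n,c.round(),d.round(3), pix(n,onz(n,100,100,0)))
im=cv2.imread('pics/t0.png'); g=im.min(2)
for nm,(x0,y0,x1,y1) in dict(a=(240,185,305,250),b=(315,175,375,240)).items():
    c=g[y0:y1,x0:x1]
    m=(c>np.percentile(c,50)+0).astype(np.uint8)
    hsv=cv2.cvtColor(im[y0:y1,x0:x1],cv2.COLOR_BGR2HSV)
    print(nm,'bg',im[y0+2,x0+2],'plate',[im[y,x].tolist() for x,y in((345,196),(290,235))])
    m=((hsv[...,1]<22)&(hsv[...,2]>140)).astype(np.uint8)
    m=cv2.morphologyEx(m,cv2.MORPH_CLOSE,np.ones((7,7)))
    m=cv2.morphologyEx(m,cv2.MORPH_OPEN,np.ones((5,5)))
    cn=max(cv2.findContours(m,0,1)[0],key=cv2.contourArea)[:,0]+[x0,y0]
    W=np.array([onz('top',u,v,6)[:2] for u,v in cn],np.float32)
    rc=cv2.minAreaRect(W); print(rc, cv2.boxPoints(rc).round(1).tolist())
    for p in cv2.boxPoints(rc):
        cv2.circle(im,tuple(int(round(q)) for q in pix('top',[*p,6])),0,(0,0,255),-1)
for nm,u,v,z in(('tape',156,191,19),('jar',287,143,51),('dropper',355,144,90),('tin',393,167,26),('glue',401,223,74),('c',202,190,110)): print(nm,onz('top',u,v,z).round())
cv2.imwrite('pics/z.png',cv2.resize(im[165:265,230:420],None,fx=4,fy=4,interpolation=0))
E
```

```text
top [ 460.   25. 1347.] [ 0.083  0.038 -0.996] [100. 100.]
side [417. 898. 408.] [ 0.148 -0.934 -0.326] [100. 100.]
a bg [128 134 141] plate [[156, 149, 147], [124, 131, 137]]
((503.59893798828125, 34.88573455810547), (173.091064453125, 172.37928771972656), 88.46466827392578) [[415.1000061035156, -49.29999923706055], [587.4000244140625, -53.900001525878906], [592.0999755859375, 119.0999984741211], [419.79998779296875, 123.69999694824219]]
b bg [130 136 144] plate [[156, 149, 147], [124, 131, 137]]
((525.3960571289062, -160.73419189453125), (158.22630310058594, 172.99520874023438), 88.15869903564453) [[436.3999938964844, -237.0], [609.2999877929688, -242.60000610351562], [614.4000244140625, -84.4000015258789], [441.5, -78.9000015258789]]
tape [581. 344.  19.]
jar [695. -10.  51.]
dropper [ 680. -181.   90.]
tin [ 627. -290.   26.]
glue [ 478. -292.   74.]
c [572. 207. 110.]
```

View pics/z.png

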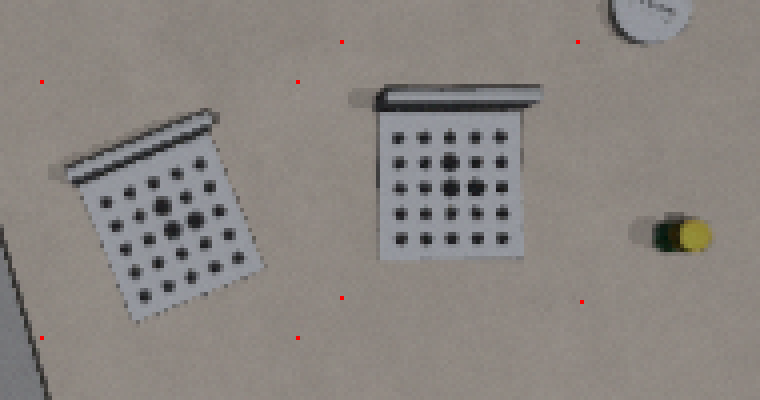

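The crop shows both plates, bluish against a warm table, with the feet at the far edge. Plate A's free corners are near (264,245) and (295,232) px, plate B's near (325,230) and (360,229). My colour mask was wrong, so I'll redo it with blue minus red.

```bash
python3 - <<'E'
from h import *
im=cv2.imread('pics/t0.png').astype(int)
d=(im[...,0]-im[...,2]>-3).astype(np.uint8)
zc={}
for nm,(x0,y0,x1,y1) in dict(a=(242,185,305,250),b=(315,178,375,240)).items():
    m=np.zeros_like(d); m[y0:y1,x0:x1]=d[y0:y1,x0:x1]
    if nm=='a':
        g=im.max(2); 
    m=cv2.morphologyEx(m,cv2.MORPH_CLOSE,np.ones((3,3)))
    cn=max(cv2.findContours(m,0,1)[0],key=cv2.contourArea)[:,0]
    W=np.array([onz('top',u,v,6)[:2] for u,v in cn],np.float32)
    print(nm,len(cn),'blob',cv2.boxPoints(cv2.minAreaRect(W)).round().tolist())
f=lambda u,v:(230+(u-1.5)/4,165+(v-1.5)/4)
C=dict(a=[(137,321),(264,266)],b=[(379,261),(523,257)])
T=dict(a=[(66,168),(210,111)],b=[(386,91),(542,90)])  # foot top edge ends
for k in 'ab':
    P=[onz('top',*f(*q),6)[:2] for q in C[k]]; Q=[onz('top',*f(*q),80)[:2] for q in T[k]]
    mid=(P[0]+P[1])/2; w=P[1]-P[0]; qm=(Q[0]+Q[1])/2
    n=np.array([-w[1],w[0]])/np.linalg.norm(w); 
    print(k,'plate free mid',mid.round(1),'width',np.linalg.norm(w).round(1),'yaw deg',np.degrees(np.arctan2(n[1],n[0])).round(1),'foot top mid',qm.round(1),'w',np.linalg.norm(Q[1]-Q[0]).round(1),'dist along/across',((qm-mid)@n).round(1),((qm-mid)@w/np.linalg.norm(w)).round(1), 'heel',(mid+110*n).round(1))
E
```

```text
a 143 blob [[427.0, 65.0], [463.0, -33.0], [571.0, 7.0], [534.0, 105.0]]
b 160 blob [[465.0, -214.0], [578.0, -217.0], [581.0, -107.0], [468.0, -104.0]]
a plate free mid [446.4  15.3] width 92.8 yaw deg 21.9 foot top mid [546.   53.1] w 98.8 dist along/across 106.4 2.2 heel [548.5  56.4]
b plate free mid [ 465.4 -152.7] width 96.0 yaw deg 0.2 foot top mid [ 571.8 -155. ] w 98.7 dist along/across 106.4 2.7 heel [ 575.4 -152.3]
```

Emit:
move_arm(plan="-27 -27 0 0 0 0;-27 -27 0 0 0 0;-27 -27 0 0 0 0;-27 -27 0 0 0 0;-27 -27 0 0 0 0;-27 -27 0 0 0 0;-27 -27 0 0 0 0;-27 -27 0 0 0 0", hand=0)

```text
time: 0.9
tool_pos: [393.3, 318.9, 404.6]
ee_rot: [[-0.902, 0.432, -0.0], [0.432, 0.902, -0.0], [0.0, -0.0, -1.0]]
force: [1.6, 0.4, -0.6]
finger_gap: 42.7
finger_force: 0.0
```

Emit:
move_arm(plan="-27 -27 0 0 0 0;-27 -27 0 0 0 0;-27 -27 0 0 0 0;-27 -27 0 0 0 0;-27 -27 0 0 0 0;-27 -27 0 0 0 0;-27 -27 0 0 0 0;-27 -27 0 0 0 0")

```text
time: 1.7
tool_pos: [494.7, 30.9, 404.7]
ee_rot: [[-0.902, 0.432, -0.0], [0.432, 0.902, 0.0], [0.0, 0.0, -1.0]]
force: [-0.2, 0.2, 1.2]
finger_gap: 42.7
finger_force: 0.0
```

Emit:
move_arm(plan="0 0 5 0 0 -1;0 0 5 0 0 -1;0 0 5 0 0 -1;0 0 5 0 0 -1;0 0 5 0 0 -1;0 0 5 0 0 -1;0 0 5 0 0 -1;0 0 5 0 0 -1")

```text
time: 2.5
tool_pos: [494.4, 32.5, 364.3]
ee_rot: [[-0.968, -0.252, -0.0], [-0.252, 0.968, -0.0], [0.001, -0.0, -1.0]]
force: [0.3, -0.3, 0.9]
finger_gap: 43.3
finger_force: 0.0
```

```bash
cat >> h.py <<'E'
def go(heel,yaw,back,z):
    o=r.observe();R=np.array(o['ee_rot']);p=np.array(o['tool_pos']);y=np.radians(yaw)
    d=np.array([np.cos(y),np.sin(y)]);t=np.array([*(np.array(heel)+back*d),z])
    print('t',o['time'],'pos',p.round(1),'tilt',R[:,2].round(3),'F',np.round(o['force'],1),'gap',o['finger_gap'])
    a=np.degrees(np.arctan2(R[1,0],R[0,0])); dy=(yaw+180-a+180)%360-180
    print('tool shift',(R.T@(t-p)).round(1),'turn z units',round(-dy/5,2),'along/across',np.round([(p[:2]-heel)@d,(p[:2]-heel)@[-d[1],d[0]]],1),'joints',np.round(o['joints'],2))
E
python3 -c "
from h import *
go((548.5,54.5),21,-51,240)"
```

```text
t 2.5 pos [494.4  32.5 364.3] tilt [-0. -0. -1.] F [ 0.3 -0.3  0.9] gap 43.28875604619281
tool shift [ -7.3   2.  124.3] turn z units -1.28 along/across [-58.4  -1.2] joints [-0.51  0.18  0.35  2.06 -0.08  0.91  1.71]
```

Emit:
move_arm(plan="0 2 20 0 0 -0.65;0 0 25 0 0 -0.63;0 0 25 0 0 0;0 0 25 0 0 0;0 0 20 0 0 0;0 0 8 0 0 0;0 0 0 0 0 0")

```text
time: 3.2
tool_pos: [493.8, 34.3, 241.0]
ee_rot: [[-0.935, -0.355, -0.002], [-0.355, 0.935, -0.001], [0.002, 0.0, -1.0]]
force: [-0.1, 0.0, 0.1]
finger_gap: 42.6
finger_force: 0.0
```

```bash
python3 -c "
from h import *
im=snap('side','s1.png');cv2.imwrite('pics/s1c.png',cv2.resize(im[100:290,160:350,::-1],None,fx=3,fy=3))
go((548.5,54.5),21,-51,240)"
```

```text
t 3.25 pos [494.1  34.3 241.8] tilt [-0.001 -0.    -1.   ] F [ 0.5  1.1 -0.3] gap 42.63545694156573
tool shift [-7.  -0.6  1.8] turn z units -0.04 along/across [-58.    0.6] joints [-0.44  0.37  0.29  2.15 -0.17  0.64  1.9 ]
```

View pics/s1c.png

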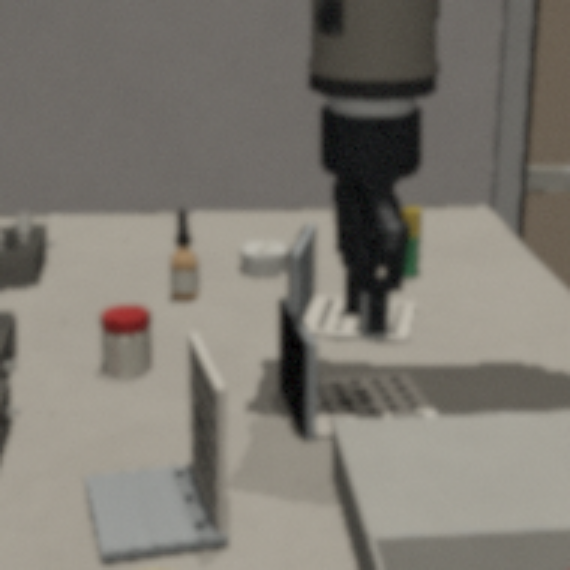

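Side view: the shut-side tip ends near pixel (284,212), just behind foot A's top (about (255–263,205)), over its plate. I'll check the tip's height.

```bash
python3 -c "
from h import *
for u,v in((278,212),(289,211)):
    c,d=ray('side',u,v)
    for y in(48,57,62): print(u,y,(c+d*(y-c[1])/d[1]).round(1))
u=160+283/3;v=100+300/3
c,d=ray('side',u,v);print('foot near top corner',(c+d*((548.5*0+101)-c[1])/d[1]).round(1))
"
```

```text
278 48 [499.7  48.   66.2]
278 57 [498.8  57.   69.9]
278 62 [498.3  62.   71.9]
289 48 [474.4  48.   70.5]
289 57 [473.8  57.   74.1]
289 62 [473.5  62.   76.1]
foot near top corner [546.7 101.  111.9]
```

```bash
python3 -c "
from h import *
d=np.array([.934,.358,0]);n=np.array([-.358,.934,0]);h=np.array([548.5,54.5,0])
for nm,s,w,z in(('near top outer',0,50,80),('far top outer',0,-50,80),('near top inner',-10,50,80),('near heel',0,50,0),('near plate corner',-110,48,6)):
    p=pix('side',h+s*d+w*n+[0,0,z]);print(nm,p.round(1),'crop',((p-[160,100])*3).round())
"
```

```text
near top outer [261.5 214.2] crop [304. 343.]
far top outer [252.5 198.8] crop [277. 296.]
near top inner [265.9 213.8] crop [318. 342.]
near heel [261.1 247.1] crop [303. 441.]
near plate corner [307.5 240.2] crop [442. 421.]
```

Emit:
move_arm(plan="-15 0 0 0 0 0;-15 0 0 0 0 0;-6 0 0 0 0 0;-6 0 0 0 0 0;-6 0 0 0 0 0;-6 0 0 0 0 0;-6 0 0 0 0 0")

```text
time: 3.95
tool_pos: [550.4, 55.8, 241.8]
ee_rot: [[-0.935, -0.355, -0.0], [-0.355, 0.935, -0.0], [0.0, -0.0, -1.0]]
force: [-0.1, 0.2, -0.5]
finger_gap: 42.8
finger_force: 0.1
```

```bash
python3 -c "
from h import *
im=snap('side','s2.png');cv2.imwrite('pics/s2c.png',cv2.resize(im[100:290,160:350,::-1],None,fx=3,fy=3))
go((548.5,54.5),21,20,240)"
```

```text
t 4.0 pos [551.2  56.2 241.8] tilt [ 0.001  0.    -1.   ] F [ 0.6 -0.   0.6] gap 42.720202364590364
tool shift [-16.8  -0.5   1.9] turn z units -0.04 along/across [3.2 0.6] joints [-0.44  0.45  0.28  2.02 -0.19  0.69  1.89]
```

View pics/s2c.png

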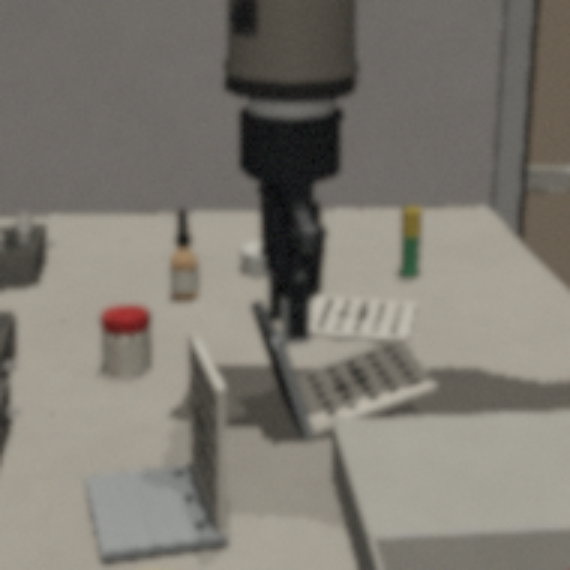

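The foot leans about 20°, with the heel still near crop (305,435), so it isn't sliding. Pushing on.

Emit:
move_arm(plan="-6 0 0 0 0 0;-6 0 0 0 0 0;-6 0 0 0 0 0;-5 0 0 0 0 0;0 0 0 0 0 0;0 0 0 0 0 0;0 0 0 0 0 0;0 0 0 0 0 0")

```text
time: 4.8
tool_pos: [571.5, 63.7, 241.7]
ee_rot: [[-0.935, -0.355, -0.0], [-0.355, 0.935, -0.0], [0.0, 0.0, -1.0]]
force: [-0.3, 0.2, -0.1]
finger_gap: 42.6
finger_force: 0.0
```

```bash
python3 -c "
from h import *
im=snap('side','s3.png');cv2.imwrite('pics/s3c.png',cv2.resize(im[100:290,160:350,::-1],None,fx=3,fy=3))
go((548.5,54.5),21,20,240)"
```

```text
t 4.85 pos [571.5  63.7 241.7] tilt [-0. -0. -1.] F [ 0.2 -0.5  0.6] gap 42.6132728957043
tool shift [ 4.8 -0.4  1.7] turn z units -0.04 along/across [24.8  0.4] joints [-0.44  0.48  0.28  1.98 -0.19  0.71  1.89]
```

View pics/s3c.png

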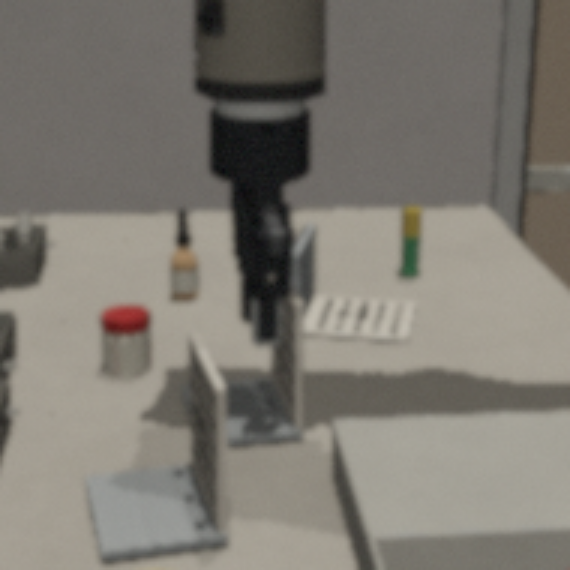

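Target A stands: plate upright near crop (287,370), foot flat. Lifting clear and moving over to B.

Emit:
move_arm(plan="-4 0 -10 0 0 0;0 0 -25 0 0 0;0 0 -30 0 0 0;0 0 -30 0 0 0;0 0 -15 0 0 0;0 0 0 0 0 0")

```text
time: 5.45
tool_pos: [576.0, 65.3, 354.3]
ee_rot: [[-0.935, -0.355, 0.004], [-0.355, 0.935, 0.001], [-0.004, -0.0, -1.0]]
force: [-0.4, 0.3, -0.0]
finger_gap: 42.4
finger_force: 0.0
```

Emit:
move_arm(plan="22 -31 0 0 0 0;22 -31 0 0 0 0;22 -31 0 0 0 0;22 -31 0 0 0 0;22 -31 0 0 0 0;22 -31 0 0 0 0;0 0 0 0 0 1;0 0 0 0 0 1")

```text
time: 6.25
tool_pos: [517.4, -156.8, 351.0]
ee_rot: [[-0.983, -0.181, -0.001], [-0.181, 0.983, -0.0], [0.001, 0.0, -1.0]]
force: [0.4, 0.5, -0.5]
finger_gap: 42.9
finger_force: 0.0
```

Emit:
move_arm(plan="0 0 0 0 0 1;0 0 0 0 0 1;0 0 0 0 0 0.3;0 0 0 0 0 0")

```text
time: 6.65
tool_pos: [518.0, -155.3, 351.2]
ee_rot: [[-1.0, 0.011, -0.001], [0.011, 1.0, -0.0], [0.001, -0.0, -1.0]]
force: [-0.4, 0.9, 0.6]
finger_gap: 42.9
finger_force: 0.0
```

```bash
python3 -c "
from h import *
go((575.4,-153.5),-0.7,-55,241)
im=snap('top','t1.png')
c=im[130:230,320:380].astype(int); m=((c[...,0]-c[...,2])>35).astype(np.uint8)
for q in cv2.findContours(m,0,2)[0]:
    if cv2.contourArea(q)>8: x,y,w,h=cv2.boundingRect(q); print('amber',x+320,y+130,w,h)
cv2.imwrite('pics/t1c.png',cv2.resize(im[110:260,190:420,::-1],None,fx=3,fy=3))"
```

```text
t 6.65 pos [ 518.  -155.3  351.2] tilt [-0.001 -0.    -1.   ] F [-0.4  0.9  0.6] gap 42.87610175776438
tool shift [ -2.5   2.5 110.2] turn z units 0.01 along/across [-57.4  -2.5] joints [-0.24  0.29  0.49  1.98 -0.17  0.91  1.9 ]
amber 351 138 9 10
```

View pics/t1c.png

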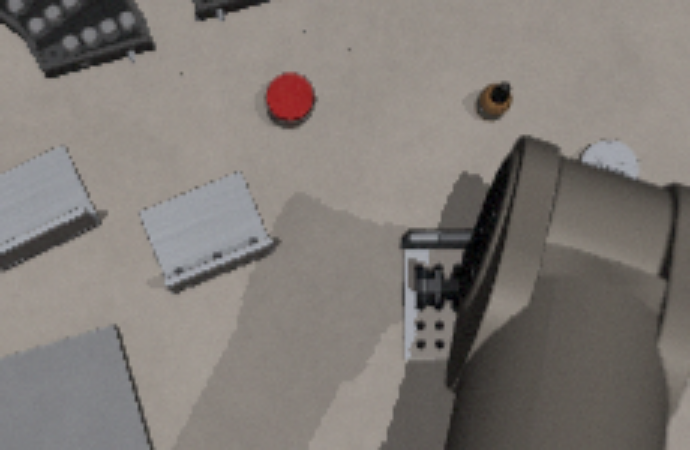

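The top view shows A standing with its foot toward the jar, and the dropper well ahead of B. Now down behind foot B and the same push.

Emit:
move_arm(plan="0 2 20 0 0 0;-2 0 25 0 0 0;0 0 25 0 0 0;0 0 25 0 0 0;0 0 15 0 0 0;0 0 0 0 0 0;0 0 0 0 0 0")

```text
time: 7.4
tool_pos: [520.2, -153.8, 242.2]
ee_rot: [[-1.0, 0.012, 0.0], [0.012, 1.0, -0.0], [-0.0, -0.0, -1.0]]
force: [0.9, -1.0, 0.3]
finger_gap: 42.7
finger_force: 0.0
```

Emit:
move_arm(plan="-14 0 0 0 0 0;-12 0 0 0 0 0;-6 0 0 0 0 0;-6 0 0 0 0 0;-6 0 0 0 0 0;-6 0 0 0 0 0;-6 0 0 0 0 0;-6 0 0 0 0 0")

```text
time: 8.2
tool_pos: [582.5, -154.3, 241.7]
ee_rot: [[-1.0, 0.012, -0.0], [0.012, 1.0, -0.0], [0.0, -0.0, -1.0]]
force: [-0.6, 0.0, 0.4]
finger_gap: 43.2
finger_force: 0.0
```

```bash
python3 -c "
from h import *
im=snap('side','s4.png');cv2.imwrite('pics/s4c.png',cv2.resize(im[100:290,160:350,::-1],None,fx=3,fy=3))
go((575.4,-153.5),-0.7,24,241)"
```

```text
t 8.25 pos [ 583.4 -154.1  241.8] tilt [ 0.001 -0.    -1.   ] F [0.6 0.5 0.9] gap 42.975389154656014
tool shift [-16.    0.5   0.8] turn z units 0.0 along/across [ 8.  -0.5] joints [-0.16  0.53  0.41  1.92 -0.3   0.75  1.98]
```

View pics/s4c.png

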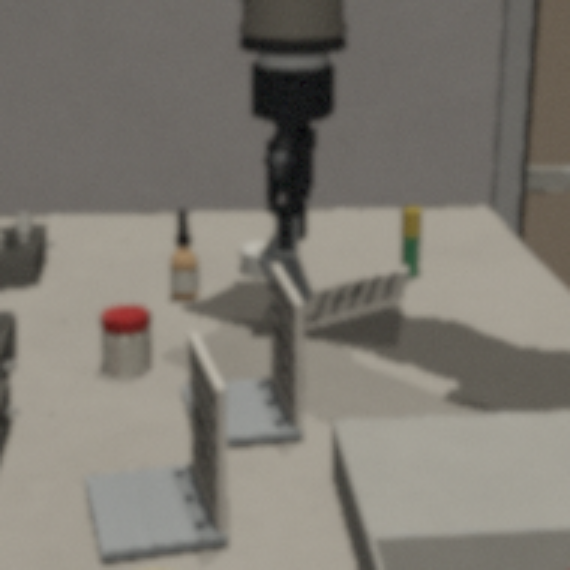

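B's plate is rising (near crop (360,300)) and its foot leans forward. Finishing the push.

Emit:
move_arm(plan="-6 0 0 0 0 0;-6 0 0 0 0 0;-5 0 0 0 0 0;0 0 0 0 0 0;0 0 0 0 0 0;0 0 0 0 0 0;0 0 0 0 0 0;0 0 0 0 0 0")

```text
time: 9.05
tool_pos: [598.9, -154.5, 241.8]
ee_rot: [[-1.0, 0.012, -0.0], [0.012, 1.0, 0.0], [0.0, 0.0, -1.0]]
force: [-0.3, 1.0, 0.3]
finger_gap: 42.4
finger_force: 0.0
```

```bash
python3 -c "
from h import *
im=snap('side','s5.png');cv2.imwrite('pics/s5c.png',cv2.resize(im[100:290,160:350,::-1],None,fx=3,fy=3))
go((575.4,-153.5),-0.7,24,241)"
```

```text
t 9.1 pos [ 599.  -154.5  241.8] tilt [ 0. -0. -1.] F [-1.1 -0.5  0. ] gap 42.5646221131962
tool shift [-0.4  0.7  0.8] turn z units -0.0 along/across [23.6 -0.7] joints [-0.16  0.55  0.41  1.88 -0.31  0.77  1.97]
```

View pics/s5c.png

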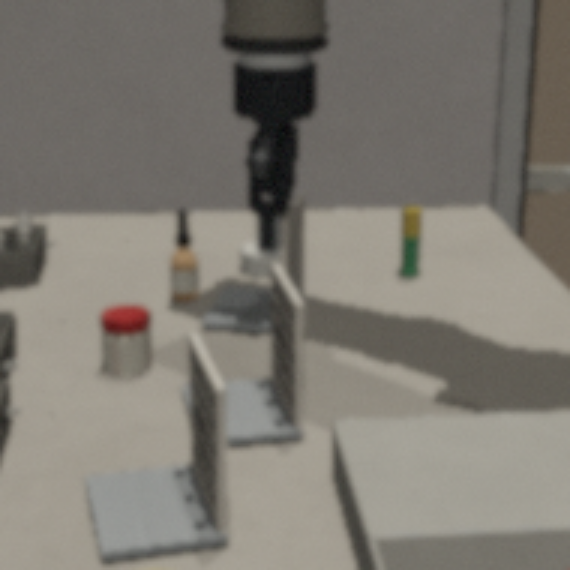

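B stands with its foot flat (crop (240,308)), and nothing else has moved. Lifting straight up before handing in.

Emit:
move_arm(plan="-3 0 -10 0 0 0;0 0 -25 0 0 0;0 0 -30 0 0 0;0 0 -30 0 0 0;0 0 -20 0 0 0;0 0 0 0 0 0;0 0 0 0 0 0;0 0 0 0 0 0")

```text
time: 9.9
tool_pos: [601.9, -154.4, 356.1]
ee_rot: [[-1.0, 0.012, -0.001], [0.012, 1.0, 0.0], [0.001, 0.0, -1.0]]
force: [-0.0, 0.1, -0.3]
finger_gap: 43.0
finger_force: 0.0
```

```bash
python3 -c "
from h import *
im=snap('side','s6.png');a=cv2.imread('pics/s5.png')[...,::-1].astype(int)
# change below the arm (plates A,C and B's lower part) since B stood up
print('moved px',int((abs(im.astype(int)-a).max(2)[185:240,225:262]>60).sum()))
print(r.observe()['tool_pos'])
cv2.imwrite('pics/s6c.png',cv2.resize(im[100:290,160:350,::-1],None,fx=3,fy=3))"
```

```text
moved px 4
[ 601.84936567 -154.3744438   355.94099245]
```

View pics/s6c.png

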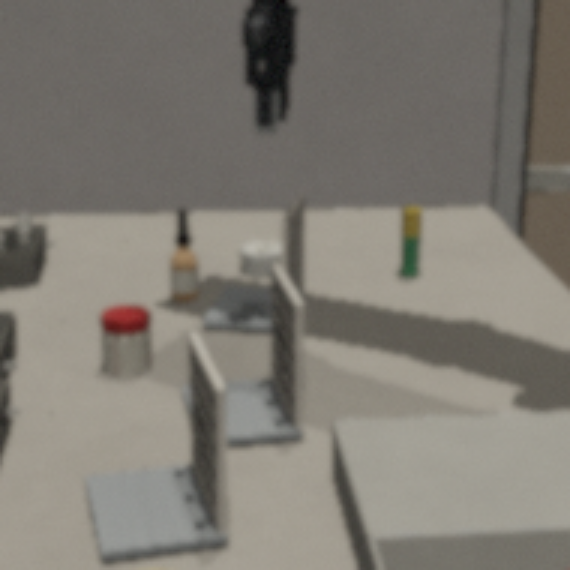

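All three targets stand, the gripper is clear above them, and the other things are in place.

```bash
python3 -c "
from bench import ticket; print(ticket.job_done())"
```

```text
the job is handed in; nothing more can be done
None
```

Targets A and B are standing on their soles again where they lay, target C and the other things look unmoved in the last picture, and the job was handed in at about 10 s with the gripper clear; no verdict came back.

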